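# Open the lathe guard over centre

### The job

The blank in the little peg lathe needs changing, so open its yellow-framed clear guard. Lift it by the red grip to about half-open (some 45 degrees) and let go, so that it rests there by itself; then, leaving the grip alone, push the front skirt up and back, past the point where the strut takes over, until the guard stays fully open on its own. Do not disturb the other things on the bench or on the lathe.

Things in the scene. Friction and masses are not known exactly. Their poses are not given: they have to be found in the camera images.
- lathe: Green bench lathe, fixed. Base 460 x 220 x 30 mm (x, y, z). Origin: centre of the base's underside, on the table. x runs along the bed from headstock (x -222 to -128 mm, 160 mm high, a brass cup on it) to tailstock (x 165 to 215, 95 mm high); the guard covers x -110 to 130; y points from the guard's hinge (rear) to its front skirt; z up.
- guard (a joint): Guard angle, rad: 0 shut, 1.8 fully open at its stop; turns about the lathe's +x through guard_hinge (front goes up, then back to -y). Over-centre gas strut plus hinge friction: let go, it drops shut from below 0.45, rests where left from 0.65 to 1.0, swings open and stays from beyond 1.25. Needs about 10 N up at the grip to start, under 12 N on the skirt from half-open.
- guard_hinge (a point): Point on the hinge axis at the middle of the guard's width: x +10, y -90, z +125 mm in the lathe's frame.
- guard_shell: The guard: a yellow-framed clear panel 240 mm wide (lathe x) and 180 mm deep from the hinge, 12 mm thick at the frame, with a yellow front skirt 5 mm thick that hangs 50 mm down from its front edge. Origin on the hinge axis, at x 0 of the lathe; axes as the lathe's when shut, turning with the guard.
- guard_grip: Red round bar 14 mm thick and about 90 mm long, along the lathe's x, on thin legs near its ends. Origin: the bar's centre, 150 mm from the hinge axis towards the front and 55 mm above it when shut, midway across the guard; 38 mm free under the bar. It swings with the guard.
- skirt_edge (a point): Middle of the skirt's lower outer edge: 180 mm from the hinge axis towards the front and 50 mm below it when shut; swings with the guard. At half-open it is the foremost point of the guard.
- peg_a: Loose dark wooden tuning peg, 100 mm tall, standing on its 38 mm wide head; origin under its centre. Leave alone.
- peg_b: Loose reddish tuning peg, 90 mm tall, standing on its head; origin under its centre. Leave alone.
- mallet: Loose hammer lying on the bench. Leave alone.
- driver: Loose screwdriver lying on the bench. Leave alone.
- brass_cup: Loose brass bowl, 64 mm wide, 45 mm high, on the bench; origin under its centre. Leave alone.
- wood_block: Loose pale wooden block 120 x 50 x 45 mm; origin under its centre. Leave alone.
- chuck_cup: Loose small brass cup, 44 mm wide, 30 mm high, standing on the headstock 160 mm above the table; origin under its centre. Leave alone.

How it is judged:
On the way, in this order (a step that is already met when the one before it is completed fails the run):
1. the guard is lifted by the red grip (value of joint guard above 0.2 rad and contact force between the fingers and guard_grip above 0.5 N), for 0.1 s.
2. let go, the guard rests half-open by itself (0.5 to 1.15 rad) (value of joint guard between 0.5 and 1.15 rad and contact force between each of the arm, the fingers and guard_grip below 0.1 N and contact force between each of the arm, the fingers and guard_shell below 0.1 N and velocity of joint guard between -0.03 and 0.03 rad/s), for 0.4 s.
3. the guard is fully open (value of joint guard above 1.7 rad), for 0.1 s.
At the end, for the whole second after the job is handed in: The guard stands fully open (joint above 1.7 rad), at rest and untouched (value of joint guard above 1.7 rad and velocity of joint guard between -0.05 and 0.05 rad/s and contact force between the fingers and guard_shell below 0.1 N and contact force between the fingers and guard_grip below 0.1 N).
It fails at once if the red grip is used again beyond half-open (the guard past 1.2 rad) (value of joint guard above 1.2 rad and contact force between any of the fingers, the arm and guard_grip above 0.5 N).
It fails at once if a loose thing on the bench or the lathe is shifted more than 30 mm or tipped over (distance of any of peg_a, peg_b, mallet, driver, brass_cup, wood_block, chuck_cup from where it was at the start of the episode above 0.03 m or angle between any of peg_a, peg_b, brass_cup, chuck_cup's own z axis and vertical above 0.6 rad).
It also fails if it takes over 45 s, if anything falls off the work surface, if the arm or the gripper's body presses on something with over 40 N, if the wrist force passes 120 N, or if a joint passes its speed limit or range.

### The arm

A 7-joint arm with a two-finger parallel gripper is mounted at the origin on the work surface. World frame = base frame: x ahead of the robot, y to its left, z up, the work surface at z = 0. Lengths are in m, angles in rad, forces in N, time in s.
With the tool pointing down it reaches from about 0.4 to 0.85 m from the base axis. Payload 10.4 kg.
Tool frame: the origin (TCP) lies between the finger pads; the fingertips stand 17 mm ahead of it and the grasp point (between the pads) lies 2 mm behind it; z points along the fingers, y is the line along which they close (so a half turn about z gives the same grasp; the last joint's range is limited). The gripper opens to 85 mm and grips with 20 to 120 N. Pads are 22 mm wide; open, the fingers measure 114 mm over their backs; the gripper's body (76 mm by 85 mm) begins 54 mm behind the grasp point. The pads swing forward as they close: fully open they stand 13 mm farther back than shut.
Start: joints at [-1.179, 0.332, -0.065, 1.46, 0.022, 1.35, -0.088], TCP at [0.252, 0.572, 0.248] pointing down, gripper open.
Joint ranges: [-2.6, 2.6], [-0.5, 2.12], [-1.47, 1.34], [0.16, 2.42], [-1.27, 4.41], [0.06, 2.06], [-2.6, 2.6]. Speed limits (rad/s): [2.22, 2.22, 2.79, 2.79, 3.14, 3.14, 3.14].

### API

Orientations are given as a unit quaternion [x, y, z, w].
In Python, from workcell import readout, imaging, manip gives the robot as it stands. The module is installed in compiled form; this text tells all that it offers.
- The arm moves only by the shell command python3 -m crank 'ROWS' [OPENING] [FORCE]. ROWS is JSON, a list of rows, each a list of 4 numbers: the shift along the tool's x, y, z as a fraction of full scale, then the turn about the tool's z as a fraction of full scale. In form: [[x, y, z, yaw], ...]. A call has 1 to 5 rows; each row is the pose to reach, as a shift and turn from the pose commanded when the call began, along the tool's axes at that moment; what a row does not reach only later rows make up. Full scale, the value 1, is 400 mm for a shift and 60 degrees for a turn. A row lasts 1/12 s, in which the tool goes at most 41.7 mm and 7.16 degrees, less where a joint would pass 70% of its speed; a pose out of reach is approached as far as the arm can. A call with a number of a shift or a turn outside -1 to 1 is refused whole. A call with a gripper value outside its range is refused whole. OPENING is the gripper command: -1 is shut, 1 is fully open, values between are in proportion, set as the call begins (- or left out, the last holds). The fingers move at their own pace and stop on an object; FORCE is the grip in N (left out, the last holds). Time passes only in rows, so rows that repeat a pose let the fingers close. It gives the time, the measured TCP pose, the force, the opening and the grip force at its end, in the units of the state.
- readout.get_obs(): the state, without advancing time (a new reading comes with each control period).
- imaging.camera(name): name is "scene" or "top" or "wrist"; returns a dict with "color" (480x640x3 uint8, red, green, blue), "fx", "fy", "cx", "cy" (pixels), "rvec" (rotation vector, rad) and "tvec" (3), from world to camera coordinates, as OpenCV has them. Camera axes: x right, y down, z forward; pixel columns grow to the right and rows downward; lengths in m; the calibration is good to about 2 mm. A picture is of the moment at which its call begins. There is no depth.
- manip.hand_in(): hands the job in; it is judged then, once.
The state is a dict: "clock": time; "joint_pos": joint angles; "joint_velocities": joint speeds; "tau": joint torques, N m; "position": TCP position; "ee_rot": TCP orientation; "ft_force": force on the tool from outside, world axes, zero at the start; "torque": the same for the moment, N m; "grip_width": opening from 0.0 (shut) to 1.0 (fully open); "grasp_force": force on a finger pad.
Only numpy, scipy, OpenCV 4.12 (cv2) and the standard library are available. Lean on these libraries where they do the work, as an engineer would, in place of code of your own. Each camera call takes 0.05 s, during which the arm holds its last target. There are 200 camera calls.

## Working session

There is one attempt and no reset: what is moved stays moved. The work goes in short steps, Python scripts to look and compute and a shell command to move; the robot and the scene stay as the last step left them, time stands still between calls to the robot, and variables do not carry over. Pictures are saved under pics/ and viewed, at most 10 in all, crops included, and the job is handed in when it is done.

```bash
mkdir -p pics; python3 - <<'E'
from workcell import readout, imaging
import cv2, numpy as np, pickle
o=readout.get_obs(); print(o)
d={}
for n in ["scene","top"]:
    c=imaging.camera(n); d[n]=c
    cv2.imwrite(f"pics/{n}0.png",c["color"][:,:,::-1])
    R=cv2.Rodrigues(np.array(c["rvec"],float))[0]; print(n,c["fx"],c["cx"],c["cy"],-R.T@np.array(c["tvec"]).ravel(), R[2])
pickle.dump(d,open("v0.pkl","wb"))
E
```

```text
{'clock': 0.0, 'joint_pos': array([-1.17861659,  0.33288586, -0.06471149,  1.46094802,  0.02160672,
        1.3498903 , -0.08848514]), 'joint_velocities': array([1.84477799e-04, 1.02181901e-03, 3.20700017e-04, 2.56710044e-03,
       3.42671082e-04, 9.97514388e-05, 1.38172028e-03]), 'tau': array([-6.54175783e-04, -6.25450516e+01,  4.87157295e-02, -3.91598725e+01,
        1.62896072e-02,  1.00277161e-02,  4.62308822e-05]), 'position': array([0.25172559, 0.57168145, 0.24750401]), 'ee_rot': array([ 2.05882702e-01,  9.78576414e-01, -7.08744162e-04, -1.13831626e-04]), 'ft_force': array([ 0.31163699,  0.8172119 , -0.37054487]), 'torque': array([-0.02182117, -0.00089775,  0.01171464]), 'grasp_force': 0.0, 'grip_width': 0.9983070213083866}
scene 496.95421478912795 317.65247358786587 241.5589744034308 [1.04888416 0.43475642 1.11653156] [-0.43881515 -0.35446942 -0.82570739]
top 441.2313026066415 318.2353099180783 242.39619965161347 [0.31316398 0.04026296 1.18675247] [ 0.20455919 -0.03406798 -0.97826117]
```

View pics/scene0.png

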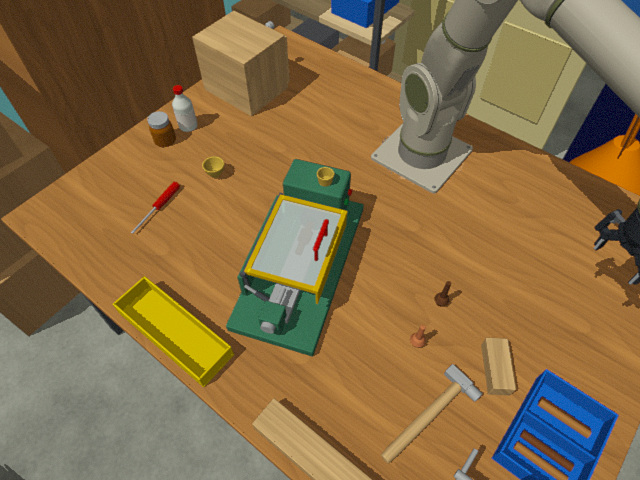

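View pics/top0.png

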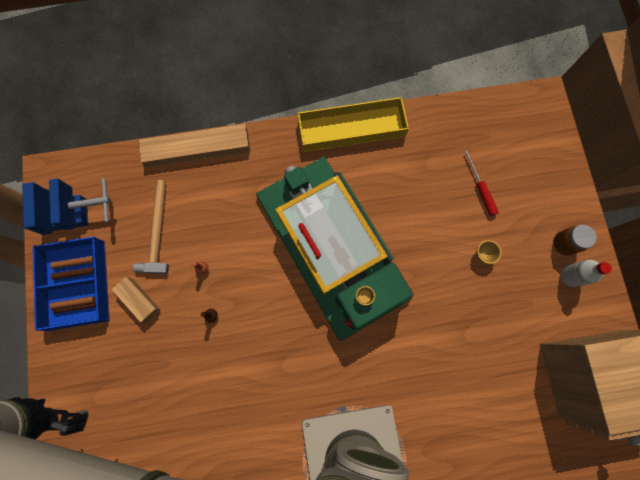

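Scene view: the shut guard lies at about (297,243), with the red grip at (320,240). Top view: the grip is at (310,241), the headstock cup at (365,296), and the skirt faces left. The pegs are at (200,267) and (209,316), clear of the guard.

```bash
cat > h.py <<'E'
import numpy as np, cv2
def P(c):
    R=cv2.Rodrigues(np.array(c["rvec"],float))[0]; t=np.array(c["tvec"],float).reshape(3,1)
    K=np.array([[c["fx"],0,c["cx"]],[0,c["fy"],c["cy"]],[0,0,1]]); return K,R,t
def ray(c,uv,z):
    K,R,t=P(c); o=(-R.T@t).ravel(); d=R.T@np.linalg.inv(K)@np.array([uv[0],uv[1],1.]); return o+d*(z-o[2])/d[2]
def tri(a,ua,b,ub):
    M=[K@np.hstack([R,t]) for K,R,t in (P(a),P(b))]
    X=cv2.triangulatePoints(M[0],M[1],np.array(ua,float).reshape(2,1),np.array(ub,float).reshape(2,1)).ravel(); return X[:3]/X[3]
def proj(c,X):
    K,R,t=P(c); return cv2.projectPoints(np.array(X,float).reshape(-1,1,3),cv2.Rodrigues(R)[0],t,K,None)[0].reshape(-1,2)
def redbar(c,box):
    x0,y0,x1,y1=box; h=cv2.cvtColor(c["color"][y0:y1,x0:x1],cv2.COLOR_RGB2HSV)
    m=(((h[...,0]<8)|(h[...,0]>172))&(h[...,1]>190)&(h[...,2]>90)).astype(np.uint8)
    n,l,s,ce=cv2.connectedComponentsWithStats(m); i=1+s[1:,4].argmax()
    ys,xs=np.nonzero(l==i); r=cv2.minAreaRect(np.c_[xs+x0,ys+y0].astype(np.float32)); return r,len(xs)
E
python3 - <<'E'
from h import *; import pickle
d=pickle.load(open("v0.pkl","rb")); s,t=d["scene"],d["top"]
for n,c,b in(("s",s,(290,205,345,275)),("t",t,(285,210,340,270))): print(n,redbar(c,b))
h=cv2.cvtColor(t["color"],cv2.COLOR_RGB2HSV); m=((h[...,0]>65)&(h[...,0]<95)&(h[...,1]>110)).astype(np.uint8)*255
m[:, :240]=0;m[:,430:]=0
cs=max(cv2.findContours(m,0,1)[0],key=cv2.contourArea); print(cv2.approxPolyDP(cv2.convexHull(cs),4,True).reshape(-1,2).tolist())
for n,c,b in(("s",s,(220,150,380,360)),("t",t,(250,150,420,345))):
    x0,y0,x1,y1=b; im=c["color"][y0:y1,x0:x1]; cv2.imwrite(f"pics/{n}z.png",cv2.resize(im,None,fx=2.7,fy=2.7,interpolation=2)[:,:,::-1])
a=cv2.imread("pics/sz.png");b=cv2.imread("pics/tz.png"); hh=max(a.shape[0],b.shape[0])
z=np.zeros((hh,a.shape[1]+b.shape[1],3),np.uint8); z[:a.shape[0],:a.shape[1]]=a; z[:b.shape[0],a.shape[1]:]=b
z=cv2.resize(z,(800,int(hh*800/z.shape[1]))) if z.shape[1]>800 else z
print(z.shape); cv2.imwrite("pics/zz.png",z[:600])
E
```

```text
s (((320.2328796386719, 239.21234130859375), (7.139510631561279, 40.73032760620117), 20.556045532226562), 173)
t (((309.131103515625, 239.92291259765625), (36.70825958251953, 4.258969783782959), 59.534454345703125), 151)
[[322, 158], [411, 293], [340, 339], [257, 194]]
(509, 800, 3)
```

View pics/zz.png

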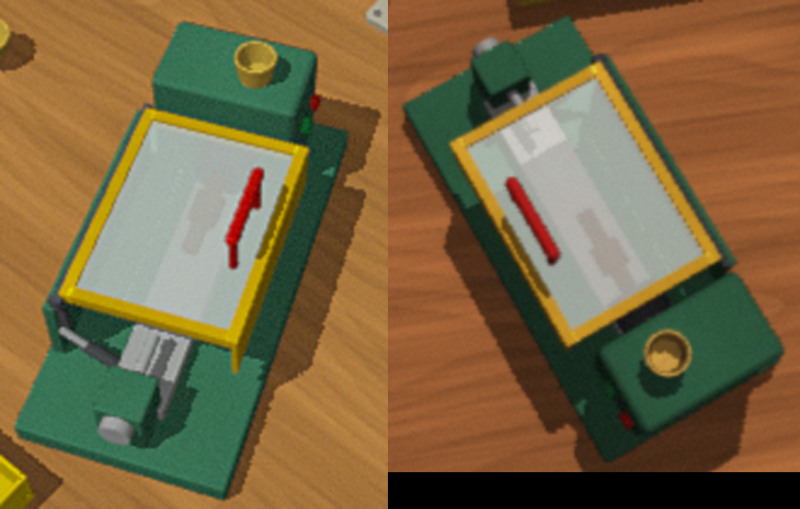

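The enlarged view shows the bar clear in both images, and three base corners in the top view: (257,194), (322,158) and (340,339).

```bash
python3 - <<'E'
from h import *; import pickle
from workcell import readout
from scipy.spatial.transform import Rotation as Ro
d=pickle.load(open("v0.pkl","rb")); s,t=d["scene"],d["top"]
A=ray(t,(257,194),.03);B=ray(t,(322,158),.03);C=ray(t,(340,339),.03)
print("corners",A,B,C,np.linalg.norm(A-B),np.linalg.norm(A-C))
ex=A-C; yawb=np.arctan2(ex[1],ex[0]); ey=A-B; print("yaw base",np.degrees(yawb),np.degrees(np.arctan2(ey[1],ey[0]))-90)
ctr=(B+C)/2; print("ctr",ctr)
(rc,sz,an),_=redbar(t,(285,210,340,270)); a=np.radians(an); u=np.array([np.cos(a),np.sin(a)])*18
e1=ray(t,rc-u,.18);e2=ray(t,rc+u,.18); dd=e1-e2; g=ray(t,rc,.18); yg=np.arctan2(dd[1],dd[0])
print("grip",g,np.degrees(yg),np.linalg.norm(dd), "tri",tri(s,redbar(s,(290,205,345,275))[0][0],t,rc))
c,sn=np.cos(yawb),np.sin(yawb); print("pred grip from base",ctr[:2]+[c*.01-sn*.06, sn*.01+c*.06])
# predicted skirt-corner pixels
o=readout.get_obs(); R=Ro.from_quat(o["ee_rot"]).as_matrix(); print(R.round(3)); print("shift mm",R.T@(g-o["position"])*1000)
print("tool y az",np.degrees(np.arctan2(R[1,1],R[0,1])))
E
```

```text
corners [0.71607429 0.14387934 0.03      ] [ 0.79116592 -0.04927837  0.03      ] [ 0.29646209 -0.01422788  0.03      ] 0.20724056275099798 0.4484108488363517
yaw base 20.646091009154688 21.243997319526045
ctr [ 0.543814   -0.03175312  0.03      ]
grip [0.5329346  0.02523171 0.18      ] 20.78938750554917 0.08569094831857765 tri [0.53529093 0.02625552 0.16597436]
pred grip from base [0.53201609 0.0279194 ]
[[-0.915  0.403 -0.   ]
 [ 0.403  0.915 -0.001]
 [-0.    -0.001 -1.   ]]
shift mm [-477.56697767 -386.77031321   68.09160874]
tool y az 66.23586402025272
```

```bash
python3 -m crank '[[-0.08,-0.063,0,-0.11],[-0.16,-0.126,0,-0.22],[-0.24,-0.19,0,-0.33],[-0.31,-0.25,0,-0.44],[-0.39,-0.315,0,-0.55]]' 0.3 20
cat > st.py <<'E'
from h import *; from workcell import readout
from scipy.spatial.transform import Rotation as Ro
import sys
yaw=np.radians(20.8); ex=np.array([np.cos(yaw),np.sin(yaw),0]); ey=np.array([-ex[1],ex[0],0])
G=np.array([.5328,.0262,.18]); H=G-.15*ey-[0,0,.055]
def lat(y,z,x=0): return H+ex*x+ey*y+np.array([0,0,z])
def rep(T=None):
    o=readout.get_obs(); R=Ro.from_quat(o["ee_rot"]).as_matrix(); p=o["position"]
    r=p-H; print("t",round(o["clock"],2),"lathe rel hinge xyz mm",(np.array([r@ex,r@ey,r[2]])*1000).round(1),"F lathe",np.round([o["ft_force"]@ex,o["ft_force"]@ey,o["ft_force"][2]],1),"w",round(o["grip_width"],2),"gf",round(o["grasp_force"],1))
    az=np.degrees(np.arctan2(R[1,1],R[0,1])); print("yaw frac for tooly=ey",round((az-110.8)/60,3))
    if T is not None: print("frac shift",(R.T@(T-p)/.4).round(3))
if __name__=="__main__": rep(lat(*[float(a) for a in sys.argv[1:]]) if len(sys.argv)>1 else None)
E
python3 st.py .15 .115
```

```text
clock: 0.52
position: [0.3437, 0.3929, 0.248]
ee_rot: [-0.083, 0.997, -0.0, -0.0]
ft_force: [1.1, 0.8, 0.2]
grip_width: 0.65
grasp_force: 0.0
t 0.52 lathe rel hinge xyz mm [-46.6 560.  123. ] F lathe [1.3 0.3 0.2] w 0.65 gf 0.0
yaw frac for tooly=ey -0.189
frac shift [-0.316 -0.982  0.02 ]
```

```bash
python3 -m crank '[[-0.03,-0.1,0,-0.1],[-0.06,-0.2,0,-0.18],[-0.09,-0.3,0,-0.18],[-0.12,-0.39,0,-0.18],[-0.15,-0.47,0,-0.18]]' >/dev/null; python3 st.py .15 .115
```

```text
t 0.93 lathe rel hinge xyz mm [-25.9 362.4 123.3] F lathe [ 0.4 -0.4  0.4] w 0.65 gf 0.0
yaw frac for tooly=ey -0.016
frac shift [-0.074 -0.53   0.021]
```

```bash
python3 -m crank '[[-0.02,-0.1,0,-0.01],[-0.04,-0.2,0,-0.01],[-0.06,-0.3,0,-0.01],[-0.07,-0.4,0,-0.01],[-0.07,-0.48,0,-0.01]]' >/dev/null; python3 -m crank '[[0,0,0,0],[0,0,0,0]]' >/dev/null; python3 st.py .15 .115
python3 - <<'E'
from workcell import imaging; import cv2
cv2.imwrite("pics/s1.png",imaging.camera("scene")["color"][120:380,200:500,::-1])
cv2.imwrite("pics/w1.png",imaging.camera("wrist")["color"][:,:,::-1])
import numpy as np
a=cv2.imread("pics/s1.png");b=cv2.resize(cv2.imread("pics/w1.png"),(347,260)); cv2.imwrite("pics/c1.png",np.hstack([a,b]))
E
```

```text
t 1.52 lathe rel hinge xyz mm [ -1.  170.8 122.9] F lathe [0.1 1.5 0.5] w 0.65 gf 0.0
yaw frac for tooly=ey -0.009
frac shift [-0.003 -0.052  0.02 ]
```

View pics/c1.png

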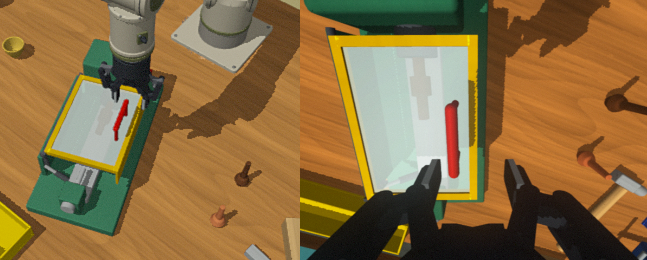

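The wrist view shows the grip bar at about x=452 in the composite, a little left of the midpoint between the fingers. I'll refine the grip position with the wrist camera before going down.

```bash
python3 - <<'E'
from st import *; from workcell import imaging
c=imaging.camera("wrist"); (rc,sz,an),n=redbar(c,(180,150,360,360)); print(rc,sz,an,n)
g=ray(c,rc,.18); r=g-H; print("grip lathe rel",r@ex,r@ey,r[2],g)
print("expected px",proj(c,[G]))
E
```

```text
(277.94464111328125, 261.9759521484375) (130.5121612548828, 16.84027671813965) 86.90594482421875 1958
grip lathe rel -0.0019825939644307904 0.14799390356881978 0.05499999999999999 [0.531659   0.02362062 0.18      ]
expected px [[281.24440539 264.83800248]]
```

```bash
python3 -m crank '[[0,-0.055,0.0,-0.009],[0,-0.055,0.08,-0.009],[0,-0.055,0.14,-0.009],[0,-0.055,0.173,-0.009],[0,-0.055,0.173,-0.009]]' >/dev/null; python3 st.py .15 .055;  python3 -m crank '[[0,0,0,0],[0,0,0,0],[0,0,0,0],[0,0,0,0],[0,0,0,0]]' -1 20; python3 st.py .15 .055
```

```text
t 2.08 lathe rel hinge xyz mm [ -2.  152.8  51.1] F lathe [-0.8  0.2  0.2] w 0.65 gf 0.0
yaw frac for tooly=ey 0.007
frac shift [-0.005 -0.007 -0.01 ]
clock: 2.5
position: [0.5333, 0.0256, 0.1806]
ee_rot: [-0.182, 0.983, -0.001, 0.002]
ft_force: [2.4, -4.3, 2.8]
grip_width: 0.152
grasp_force: 23.6
t 2.5 lathe rel hinge xyz mm [  0.2 149.3  55.6] F lathe [ 0.7 -4.9  2.8] w 0.15 gf 23.6
yaw frac for tooly=ey 0.003
frac shift [0.001 0.002 0.002]
```

```bash
python3 -m crank '[[0,-0.006,-0.015,0],[0,-0.013,-0.03,0],[0,-0.02,-0.044,0],[0,-0.027,-0.058,0],[0,-0.035,-0.072,0]]' -1 35 >/dev/null; python3 st.py
```

```text
t 2.92 lathe rel hinge xyz mm [1.00e-01 1.37e+02 8.28e+01] F lathe [  7.6  -1.7 -13.7] w 0.15 gf 34.1
yaw frac for tooly=ey 0.004
```

```bash
python3 -m crank '[[0,-0.0105,-0.0165,0],[0,-0.023,-0.033,0],[0,-0.035,-0.0485,0],[0,-0.0485,-0.0635,0],[0,-0.062,-0.0775,0]]' >/dev/null; python3 st.py; python3 -m crank '[[0,-0.015,-0.014,0],[0,-0.03,-0.0265,0],[0,-0.0465,-0.0385,0],[0,-0.063,-0.0495,0],[0,-0.08,-0.06,0]]'>/dev/null; python3 st.py;  python3 -m crank '[[0,-0.017,-0.0095,0],[0,-0.036,-0.018,0],[0,-0.036,-0.018,0],[0,-0.036,-0.018,0],[0,-0.036,-0.018,0]]' >/dev/null; python3 st.py
python3 - <<'E'
from workcell import imaging; import cv2
cv2.imwrite("pics/s2.png",imaging.camera("scene")["color"][120:380,180:440,::-1])
E
```

```text
t 3.33 lathe rel hinge xyz mm [  0.2 114.4 114.1] F lathe [ 1.1  6.8 -6.8] w 0.15 gf 34.3
yaw frac for tooly=ey 0.006
t 3.75 lathe rel hinge xyz mm [  0.3  84.6 139.7] F lathe [-8.8 17.3 13.3] w 0.15 gf 35.2
yaw frac for tooly=ey 0.008
t 4.17 lathe rel hinge xyz mm [  0.7  67.1 148.6] F lathe [-8.7  8.4 20.7] w 0.15 gf 36.4
yaw frac for tooly=ey 0.006
```

View pics/s2.png

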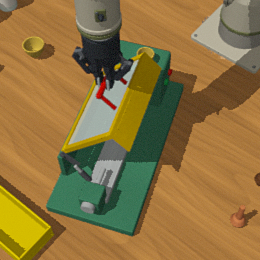

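The guard stands about half-open, still held by the grip. Now I'll release it, opening only part-way, and rise clear.

```bash
python3 -m crank '[[0,0,0,0],[0,0,0,0],[0,0,0,0]]' -0.2 >/dev/null; python3 st.py; python3 -m crank '[[0,0,-0.05,0],[0,0,-0.1,0],[0,0,-0.15,0],[0,0,-0.2,0],[0,0,-0.2,0]]' >/dev/null; python3 st.py; python3 -m crank '[[0,0,0,0],[0,0,0,0],[0,0,0,0],[0,0,0,0],[0,0,0,0]]' >/dev/null; python3 st.py
python3 - <<'E'
from workcell import imaging; import cv2
cv2.imwrite("pics/s3.png",imaging.camera("scene")["color"][120:380,180:440,::-1])
E
```

```text
t 4.47 lathe rel hinge xyz mm [-1.000e-01  6.570e+01  1.455e+02] F lathe [-0.6  0.4 -0. ] w 0.4 gf 0.0
yaw frac for tooly=ey 0.004
t 4.88 lathe rel hinge xyz mm [  0.8  65.  229.1] F lathe [-0.7 -0.3  0.3] w 0.4 gf 0.0
yaw frac for tooly=ey 0.004
t 5.3 lathe rel hinge xyz mm [ -0.4  65.8 224.4] F lathe [ 1.  -0.1 -0. ] w 0.4 gf 0.0
yaw frac for tooly=ey 0.004
```

View pics/s3.png

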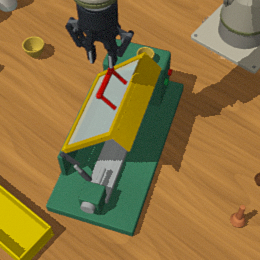

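```bash
python3 -c "
from workcell import readout;print(readout.get_obs()['joint_pos'].round(2))"; python3 -m crank '[[0,0.09,0,0],[0,0.18,0,0],[0,0.27,0,0],[0,0.34,0,0],[0,0.375,0,0]]' -1 >/dev/null; python3 st.py; python3 -c "
from workcell import readout;print(readout.get_obs()['joint_pos'].round(2))"
```

```text
[-0.35  0.16  0.42  1.48 -0.07  1.52  2.01]
t 5.77 lathe rel hinge xyz mm [ -0.8 220.  225. ] F lathe [ 0.5 -0.1 -0. ] w -0.0 gf 0.0
yaw frac for tooly=ey 0.009
[-0.54  0.04  0.29  1.59 -0.01  1.51  1.69]
```

```bash
python3 -m crank '[[0,0,0,0.119],[0,0,0,0.238],[0,0,0,0.357],[0,0,0,0.476],[0,0,0,0.595]]' >/dev/null;python3 -m crank '[[0,0,0,0.119],[0,0,0,0.238],[0,0,0,0.357],[0,0,0,0.476],[0,0,0,0.595]]' >/dev/null;python3 -m crank '[[0,0,0,0.119],[0,0,0,0.238],[0,0,0,0.31],[0,0,0,0.31],[0,0,0,0.31]]' >/dev/null; python3 st.py .215 .081
python3 - <<'E'
from workcell import imaging; import cv2
import numpy as np
a=imaging.camera("scene")["color"][120:380,180:440,::-1];b=cv2.resize(imaging.camera("wrist")["color"][:,:,::-1],(347,260)); cv2.imwrite("pics/c4.png",np.hstack([a,b]))
E
```

```text
t 7.02 lathe rel hinge xyz mm [ -0.9 215.7 225. ] F lathe [ 0.1  0.1 -0.7] w -0.0 gf 0.0
yaw frac for tooly=ey -1.493
frac shift [-0.002  0.002  0.36 ]
```

View pics/c4.png

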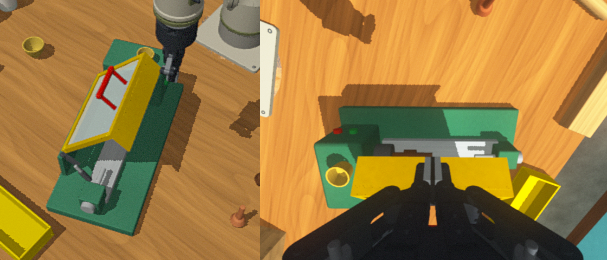

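The scene view shows the guard resting half-open, with the gripper in front of the skirt. The wrist view shows the closed fingers centred on the skirt. Now I'll descend in front of it.

```bash
python3 -m crank '[[0,0,0.09,0],[0,0,0.18,0],[0,0,0.27,0],[0,0,0.33,0],[0,0,0.36,0]]' >/dev/null; python3 st.py; python3 -m crank '[[-0.02,0,0,0],[-0.04,0,0,0],[-0.06,0,0,0],[-0.07,0,0,0],[-0.08,0,0,0]]' >/dev/null; python3 st.py
python3 - <<'E'
from workcell import imaging; import cv2
a=imaging.camera("scene")["color"][120:380,180:440,::-1]; cv2.imwrite("pics/c5.png",cv2.resize(a,None,fx=2,fy=2))
E
```

```text
t 7.53 lathe rel hinge xyz mm [ -2.6 215.9  77.5] F lathe [-0.1  0.5 -0.5] w 0.0 gf 0.0
yaw frac for tooly=ey -1.494
t 7.95 lathe rel hinge xyz mm [ -0.2 182.4  82.3] F lathe [ 0.3 -0.1  0.2] w 0.0 gf 0.0
yaw frac for tooly=ey -1.497
```

View pics/c5.png

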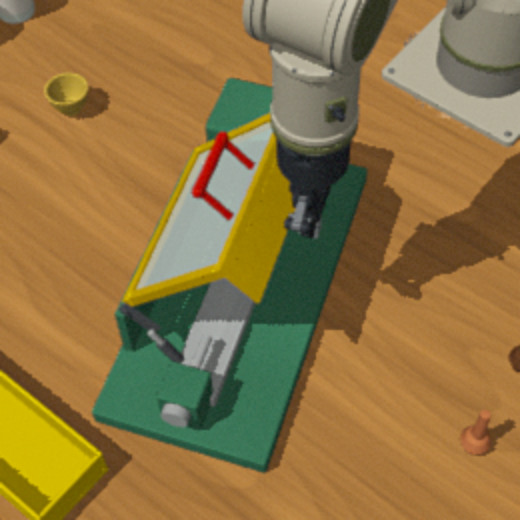

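```bash
python3 -m crank '[[-0.012,0,0,0],[-0.025,0,-0.005,0],[-0.035,0,-0.025,0],[-0.045,0,-0.045,0],[-0.055,0,-0.065,0]]' >/dev/null; python3 st.py; python3 -m crank '[[-0.01,0,-0.018,0],[-0.02,0,-0.036,0],[-0.031,0,-0.053,0],[-0.042,0,-0.07,0],[-0.053,0,-0.085,0]]' >/dev/null; python3 st.py
python3 - <<'E'
from workcell import imaging; import cv2
a=imaging.camera("scene")["color"][120:380,180:440,::-1]; cv2.imwrite("pics/c6.png",cv2.resize(a,None,fx=2,fy=2))
E
```

```text
t 8.42 lathe rel hinge xyz mm [ -0.5 161.5 108.1] F lathe [-0.1  1.8 -1.1] w -0.0 gf 0.7
yaw frac for tooly=ey -1.495
t 8.83 lathe rel hinge xyz mm [ -0.4 139.8 142. ] F lathe [ 0.1 -0.2 -0.6] w 0.0 gf 0.1
yaw frac for tooly=ey -1.496
```

View pics/c6.png

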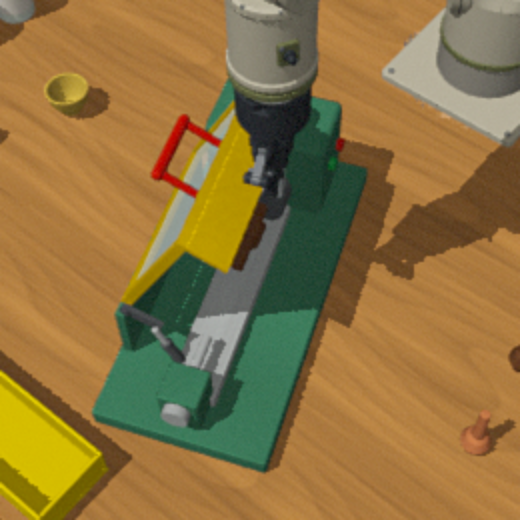

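The skirt is rising on the finger with the guard at about 1.08 rad, and the grip is untouched. I'll keep pushing, now mostly backwards.

```bash
python3 -m crank '[[-0.025,0,-0.015,0],[-0.05,0,-0.03,0],[-0.075,0,-0.042,0],[-0.1,0,-0.053,0],[-0.125,0,-0.062,0]]' >/dev/null; python3 st.py; python3 -m crank '[[-0.025,0,-0.008,0],[-0.05,0,-0.015,0],[-0.05,0,-0.015,0],[-0.05,0,-0.015,0],[-0.05,0,-0.015,0]]' >/dev/null; python3 st.py
python3 - <<'E'
from workcell import imaging; import cv2
a=imaging.camera("scene")["color"][120:380,180:440,::-1]; cv2.imwrite("pics/c7.png",cv2.resize(a,None,fx=2,fy=2))
E
```

```text
t 9.3 lathe rel hinge xyz mm [ -0.4  88.9 166.4] F lathe [ 0.1  0.1 -0.4] w 0.0 gf 0.0
yaw frac for tooly=ey -1.497
t 9.72 lathe rel hinge xyz mm [ -0.2  70.9 171.6] F lathe [-0.5  1.1 -0.9] w 0.0 gf 0.0
yaw frac for tooly=ey -1.495
```

View pics/c7.png

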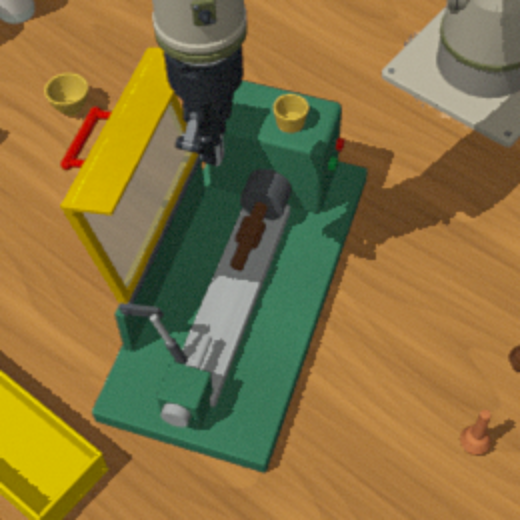

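The guard has swung open off the finger, and the headstock cup is undisturbed. I'll back away, let it settle, and check the guard angle.

```bash
python3 -m crank '[[0.08,0,0,0],[0.16,0,0,0],[0.24,0,0,0],[0.32,0,0,0],[0.36,0,0,0]]' >/dev/null; for i in 1 ; do python3 -m crank '[[0,0,0,0],[0,0,0,0],[0,0,0,0],[0,0,0,0],[0,0,0,0]]'>/dev/null;python3 -m crank '[[0,0,0,0],[0,0,0,0],[0,0,0,0],[0,0,0,0],[0,0,0,0]]'>/dev/null; done; python3 st.py
python3 - <<'E'
from st import *; from workcell import imaging
c=imaging.camera("scene")
(rc,sz,an),n=redbar(c,(195,150,260,225)); print("bar px",rc,sz,n)
for th in (1.5,1.6,1.7,1.75,1.8): 
    a=np.arctan2(.055,.15)+th; print(th,proj(c,[lat(.1598*np.cos(a),.1598*np.sin(a))]), "skirt corner tail", proj(c,[lat(.1868*np.cos(th-.2709),.1868*np.sin(th-.2709),.12)]))
E
```

```text
t 11.02 lathe rel hinge xyz mm [ -0.8 214.4 171.9] F lathe [ 0.4  0.2 -0.1] w -0.0 gf 0.0
yaw frac for tooly=ey -1.496
bar px (221.76675415039062, 189.30938720703125) (9.318363189697266, 35.179443359375) 223
1.5 [[236.5029408  187.61056313]] skirt corner tail [[260.74089207 236.20239745]]
1.6 [[230.54737496 187.5753246 ]] skirt corner tail [[252.14018879 232.45963736]]
1.7 [[225.01548201 188.0343931 ]] skirt corner tail [[243.42629558 229.18268916]]
1.75 [[222.42802159 188.44441759]] skirt corner tail [[239.06698256 227.73422014]]
1.8 [[219.96876779 188.97129452]] skirt corner tail [[234.72747355 226.41935931]]
```

```bash
python3 -c "
from workcell import manip; print(manip.hand_in())"
```

```text
the job is handed in; nothing more can be done
None
```

The guard was lifted by its grip to about 0.8 rad and rested there by itself, then was pushed open by the skirt to about 1.8 rad by my image estimate, where it stays with the gripper clear; I saw nothing else on the bench or lathe move, and the job was handed in at about 11 s with no verdict shown.

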